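# Crank the length stop to the blue mark

## Task

Turn the handwheel by its red grip until the pointer of the carriage stands at the middle of the blue clip on the scale, not the yellow one, then let go. Move the carriage only with the handwheel; do not push it by hand.

Things in the scene. Friction and masses are not known exactly. Their poses are not given: they have to be found in the camera images.
- length_stop: Fixed, grey base 155 x 370 mm with white scale, guide rods, green gearbox and black level handwheel, 129 mm across, rim top 92 mm above the bench. Origin: on the bench under the middle of the rods; y runs along the rods away from the wheel, x away from the scale. The wheel turns about the vertical line x = 0, y = -130 mm. One turn moves the carriage 60 mm: clockwise from above to +y, else to -y
- grip (a point): Red upright round grip on the handwheel, 22 mm in diameter, 93 to 149 mm above the bench. It spins freely on its pin, so it can be held without turning the hand while it is led round a level circle of 50 mm radius about the wheel's axis, with about 4 to 6 N. The wheel stays where it is left. This point: on the grip's axis, 129 mm above the bench
- carriage: Aluminium block on the rods, 88 x 50 x 40 mm, with an upright steel stop plate up to 95 mm above the bench and a small black pointer towards the scale. Origin: the tip of the pointer, 27 mm above the bench. It moves only along y of the length stop; its end stops lie beyond both clips
- blue_clip: Fixed blue clip on the outer edge of the scale, 24 mm wide along it: the wanted mark. A yellow clip of the same shape sits on the other side of the pointer at the start; the blue one may be on either side. Origin: middle of its underside, 20 mm above the bench; its y axis is parallel to that of the length stop

How it is judged:
By the outcome, as a careful person would: the job done as asked, in the order asked, and still so for the second after the job is handed in, with the robot touching nothing.
It also fails if it takes over 45 s, if anything falls off the work surface, if the arm or the gripper's body presses on something with over 40 N, if the wrist force passes 120 N, or if a joint passes its speed limit or range.

## Robot

A 6-joint arm with a two-finger parallel gripper is mounted at the origin on a cart in front of the work surface, level with it; the furniture and walls round the work are solid. World frame = base frame: x ahead of the robot, y to its left, z up, the work surface at z = 0. Lengths are in m, angles in rad, forces in N, time in s.
With the tool pointing down it reaches from about 0.3 to 0.825 m from the base axis. Payload 5.4 kg.
Tool frame: the origin (TCP) lies at the very end of the fingers, on their centre line; the grasp point (between the pads) lies behind it (pinch_z is the z of the grasp point in the tool frame, in m); z points along the fingers, y is the line along which they close (so a half turn about z gives the same grasp; the last joint's range is limited). The gripper opens to 92 mm and grips with 3 to 60 N. Pads are 20 mm wide; open, the fingers measure 128 mm over their backs; the gripper's body (75 mm by 189 mm) begins 69 mm behind the grasp point.
Start: joints at [1.032, 0.158, 1.597, -0, 1.386, -0.21], TCP at [0.186, 0.544, 0.215] pointing down, gripper open.
Joint ranges: [-2.91, 2.91], [-0.94, 2.29], [0.18, 2.7], [-1.29, 4.43], [0.17, 2.64], [-3, 3]. Speed limits (rad/s): [2.57, 2.57, 3.14, 3.14, 3.14, 3.14].

## Interface

Orientations are given as a unit quaternion [w, x, y, z].
In Python, from cell import sense, camera, sign_off, pinch_z gives the robot as it stands.
- The arm moves only by the tool arm_command, never from a script. Its argument "moves" is a list of rows, each an object with "offset": the shift along the tool's x, y, z in m, a list of three; "twist": the turn, a rotation vector about the tool's x, y, z in degrees, a list of three; "jaw": the gripper's target within -1 to 1 (shut at 1, half-way at 0, fully open at -1). A call has 1 to 8 rows; each row is the pose to reach, as a shift and turn from the pose commanded when the call began, along the tool's axes at that moment; what a row does not reach only later rows make up. A row lasts 1/8 s, in which the tool goes at most 62.5 mm and 10.7 degrees, less where a joint would pass 70% of its speed; a pose out of reach is approached as far as the arm can. A call with a gripper value outside its range is refused whole. The fingers move at their own pace and stop on an object; the grip force is fixed at half the most. Time passes only in rows, so rows that repeat a pose let the fingers close. It gives the time, the measured TCP pose, the force, the opening and the grip force at its end, in the units of the state.
- sense(): the state, without advancing time (a new reading comes with each control period).
- camera(name): name is "scene" or "top"; returns a dict with "color" (480x640x3 uint8, red, green, blue), "range_z" (480x640 float32, m along the optical axis (not along the pixel's ray), 0 where there is no reading), "K" (3x3 intrinsics, pixels), "world_to_cam" (4x4, takes a point from world to camera coordinates). Camera axes: x right, y down, z forward; pixel columns grow to the right and rows downward; lengths in m; the calibration is good to about 2 mm. A picture is of the moment at which its call begins.
- sign_off(): hands the job in; it is judged then, once.
The state is a dict: "t": time; "qpos": joint angles; "qvel": joint speeds; "joint_efforts": joint torques, N m; "ee_pos": TCP position; "ee_rot": TCP orientation; "wrist_force": force on the tool from outside, world axes, zero at the start; "wrist_torque": the same for the moment, N m; "grip_width": finger opening in m; "grip_force": force on a finger pad.
Only numpy, scipy, OpenCV 4.12 (cv2) and the standard library are available. Lean on these libraries where they do the work, as an engineer would, in place of code of your own. Each camera call takes 0.05 s, during which the arm holds its last target. There are 200 camera calls.

## Working session

There is one attempt and no reset: what is moved stays moved. The work goes in short steps, Python scripts to look and compute and a tool call to move; the robot and the scene stay as the last step left them, time stands still between calls to the robot, and variables do not carry over. Pictures are saved under pics/ and viewed, at most 10 in all, crops included, and the job is handed in when it is done.

Besides the shell and the picture viewer there is one more tool, called as name(argument=value, ...), one argument or row to a line, values as JSON. arm_command: Moves the arm, as the interface text tells. Its arguments: {"type":"object","properties":{"moves":{"type":"array"}},"required":["moves"]}

```bash
mkdir -p pics; python3 - <<'E'
from cell import sense, camera, pinch_z
import cv2,numpy as np
print(pinch_z); s=sense(); print(s)
for n in("top","scene"):
    c=camera(n); cv2.imwrite(f"pics/{n}0.png",c["color"][:,:,::-1]); np.savez(n+"0.npz",**c); print(c["K"],c["world_to_cam"])
E
```

```text
-0.0187
{'t': 0.0, 'qpos': array([ 1.03190167e+00,  1.59029401e-01,  1.59825658e+00, -9.67721232e-06,
        1.38622392e+00, -2.10114464e-01]), 'qvel': array([-0.00066686,  0.00043399,  0.00056854, -0.00158325, -0.0017783 ,
       -0.00035681]), 'joint_efforts': array([-2.43141358e-04, -3.85578740e+01, -3.22104406e+01,  7.01009575e-02,
        3.79612902e-02, -1.28127922e-04]), 'ee_pos': array([0.18535208, 0.54362235, 0.21361779]), 'ee_rot': array([-3.46250146e-04,  1.63649723e-01,  9.86518043e-01, -8.93921559e-04]), 'wrist_force': array([ 0.01559208,  0.00075262, -0.3905299 ]), 'wrist_torque': array([-0.002291  ,  0.03404948,  0.01910762]), 'grip_force': 0.0, 'grip_width': 0.0918716492338071}
[[570.3372204    0.         323.88934757]
 [  0.         570.3372204  240.22485766]
 [  0.           0.           1.        ]] [[ 0.00252856 -0.9999289  -0.01165346  0.04413777]
 [-0.99375956 -0.00121308 -0.11153686  0.5855533 ]
 [ 0.1115148   0.01186276 -0.99369197  0.91376352]
 [ 0.          0.          0.          1.        ]]
[[565.11440992   0.         312.89437964]
 [  0.         565.11440992 232.79399228]
 [  0.           0.           1.        ]] [[ 0.7139085  -0.6999708  -0.01937857 -0.38386686]
 [-0.45887526 -0.44674993 -0.76801562  0.35759597]
 [ 0.52893113  0.55718522 -0.64013786  0.58154029]
 [ 0.          0.          0.          1.        ]]
```

View pics/top0.png

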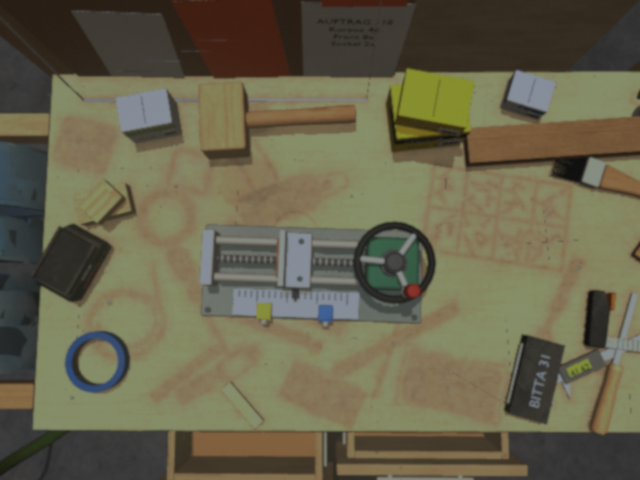

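View pics/scene0.png

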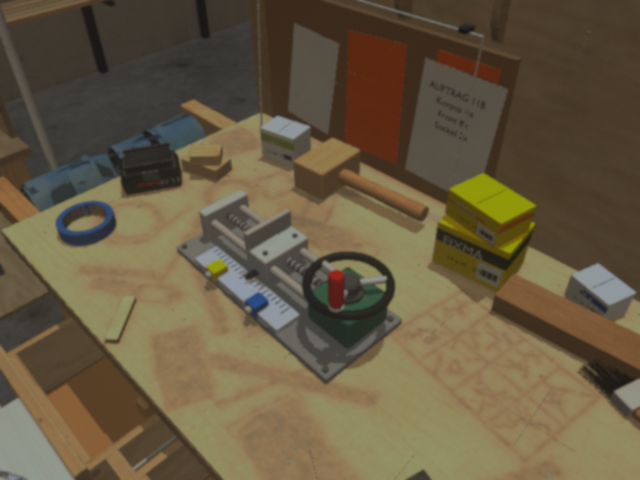

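The top view shows the wheel hub near (395,263), the red grip near (414,291), the pointer at about (296,295), the yellow clip at (264,312) and the blue clip at (326,315). The blue clip is on the wheel side, so the wheel turns counterclockwise. I'll enlarge this area to read it closer.

```bash
cat > h.py <<'E'
import numpy as np,cv2
def px2w(c,u,v,z):
    K,T=c["K"],c["world_to_cam"]; R,t=T[:3,:3],T[:3,3]
    d=R.T@np.linalg.solve(K,[u,v,1.]); o=-R.T@t
    return o+d*(z-o[2])/d[2]
def w2px(c,p):
    q=c["world_to_cam"][:3,:3]@p+c["world_to_cam"][:3,3]; q=c["K"]@q; return q[:2]/q[2]
E
python3 - <<'E'
import numpy as np,cv2
c=np.load("top0.npz")["color"][:,:,::-1]
cv2.imwrite("pics/t1.png",cv2.resize(c[278:330,225:365],None,fx=5.7,fy=5.7,interpolation=cv2.INTER_CUBIC))
cv2.imwrite("pics/t2.png",cv2.resize(c[215:325,345:445],None,fx=5,fy=5,interpolation=cv2.INTER_CUBIC))
E
```

```text
(no output)
```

View pics/t1.png

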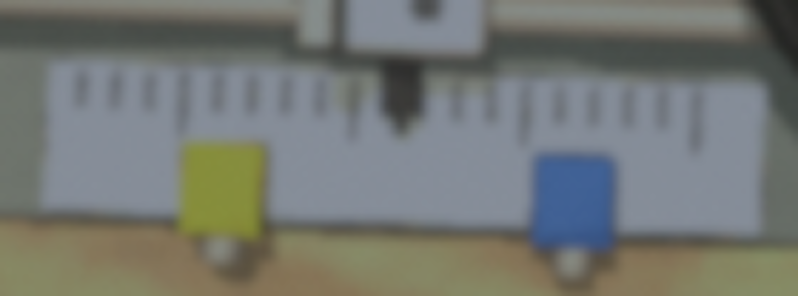

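View pics/t2.png

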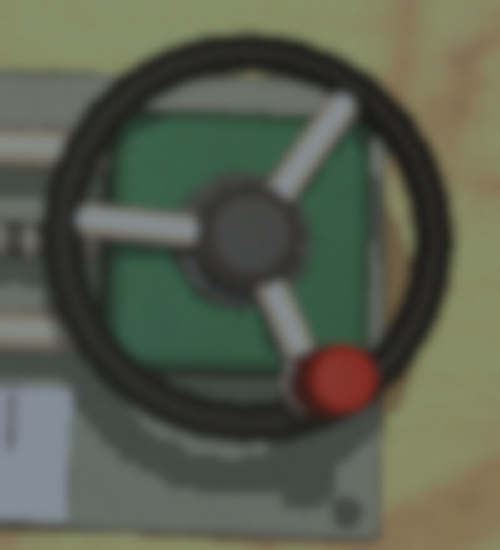

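Crop 1: pointer tip at (402,132), blue clip x 533–615 and y 153–248. Crop 2: rim from x 45 to 455 and y 35 to 440, so its centre is at (250,238), and the grip's top is at (341,381).

```bash
python3 - <<'E'
import numpy as np
from h import *
c=dict(np.load("top0.npz"))
f=5.7
P=lambda x,y,z:px2w(c,225+(x+.5)/f-.5,278+(y+.5)/f-.5,z)
Q=lambda x,y,z:px2w(c,345+(x+.5)/5-.5,215+(y+.5)/5-.5,z)
a=P(40,217,.018);b=P(765,237,.018); d=(a-b)/np.linalg.norm(a-b); print("ydir",d, "len",np.linalg.norm(a-b))
p=P(402,132,.027)
for z in(.02,.03,.035):
    q=P(574,200,z); print(z,q,"dy",(q-p)@d)
print("tip",p)
w=Q(250,238,.088);g=Q(341,381,.149);print("axis",w,"grip",g,np.linalg.norm((g-w)[:2]))
v=(g-w); print("ang rel ydir world deg",np.degrees(np.arctan2(v[1],v[0])), "ydir ang",np.degrees(np.arctan2(d[1],d[0])))
rz=c["range_z"]; u,vv=413,291
for (u,vv) in((413,291),(395,262),(326,312),(295,299)):
    z=rz[vv,u]; q=np.linalg.solve(c["K"],[u,vv,1])*z; T=c["world_to_cam"]; print(u,vv,T[:3,:3].T@(q-T[:3,3]))
# tick spacing 10 mm? 
t1=P(185,100,.02);t2=P(700,120,.02);print(np.linalg.norm(t1-t2))
E
```

```text
ydir [0.02451926 0.99969936 0.        ] len 0.2116757958027549
0.02 [0.4659615  0.04276273 0.02      ] dy -0.05029367014852251
0.03 [0.46610752 0.04267092 0.03      ] dy -0.050381877113503094
0.035 [0.46618053 0.04262501 0.035     ] dy -0.05042598059599338
tip [0.48548162 0.09259276 0.027     ]
axis [ 0.54506864 -0.06540122  0.088     ] grip [ 0.49940375 -0.08423432  0.149     ] 0.04939603296085125
ang rel ydir world deg -157.58778144191524 ydir ang 88.59500896090658
413 291 [ 0.49915567 -0.08475092  0.14737382]
395 262 [ 0.54471343 -0.06500571  0.09703086]
326 312 [0.46723784 0.04149077 0.03199257]
295 299 [0.48832903 0.09266097 0.02931504]
0.1506647431401578
```

arm_command(
  moves=[
    {"offset": [-0.04,-0.04,0],"twist": [0,0,0],"jaw": -1},
    {"offset": [-0.08,-0.08,0],"twist": [0,0,0],"jaw": -1},
    {"offset": [-0.12,-0.12,0],"twist": [0,0,0],"jaw": -1},
    {"offset": [-0.16,-0.16,0],"twist": [0,0,0],"jaw": -1},
    {"offset": [-0.2,-0.2,0],"twist": [0,0,0],"jaw": -1},
    {"offset": [-0.24,-0.24,0],"twist": [0,0,0],"jaw": -1},
    {"offset": [-0.28,-0.28,0],"twist": [0,0,0],"jaw": -1},
    {"offset": [-0.32,-0.32,0],"twist": [0,0,0],"jaw": -1},
  ],
)

```text
t: 1.1
ee_pos: [0.3855, 0.1363, 0.2144]
ee_rot: [0.0, 0.164, 0.987, 0.0]
wrist_force: [0.7, 0.1, -0.8]
grip_width: 0.0919
grip_force: 0.0
```

arm_command(
  moves=[
    {"offset": [-0.04,-0.04,0],"twist": [0,0,0],"jaw": -0.2},
    {"offset": [-0.08,-0.08,0],"twist": [0,0,0],"jaw": -0.2},
    {"offset": [-0.12,-0.12,0],"twist": [0,0,0],"jaw": -0.2},
    {"offset": [-0.16,-0.16,0],"twist": [0,0,0],"jaw": -0.2},
    {"offset": [-0.18,-0.173,0],"twist": [0,0,0],"jaw": -0.2},
    {"offset": [-0.18,-0.173,0],"twist": [0,0,0],"jaw": -0.2},
    {"offset": [-0.18,-0.173,0],"twist": [0,0,0],"jaw": -0.2},
  ],
)

```text
t: 1.98
ee_pos: [0.4991, -0.083, 0.2142]
ee_rot: [-0.001, 0.163, 0.987, 0.0]
wrist_force: [0.2, 0.3, -0.2]
grip_width: 0.0551
grip_force: 0.0
```

arm_command(
  moves=[
    {"offset": [-0.0005,-0.0015,0.03],"twist": [0,0,0],"jaw": -0.2},
    {"offset": [-0.0005,-0.0015,0.06],"twist": [0,0,0],"jaw": -0.2},
    {"offset": [-0.0005,-0.0015,0.085],"twist": [0,0,0],"jaw": -0.2},
    {"offset": [-0.0005,-0.0015,0.104],"twist": [0,0,0],"jaw": -0.2},
    {"offset": [-0.0005,-0.0015,0.104],"twist": [0,0,0],"jaw": -0.2},
    {"offset": [-0.0005,-0.0015,0.104],"twist": [0,0,0],"jaw": 1},
    {"offset": [-0.0005,-0.0015,0.104],"twist": [0,0,0],"jaw": 1},
    {"offset": [-0.0005,-0.0015,0.104],"twist": [0,0,0],"jaw": 1},
  ],
)

```text
t: 2.98
ee_pos: [0.5002, -0.0856, 0.1114]
ee_rot: [0.001, 0.164, 0.987, -0.0]
wrist_force: [0.3, -0.5, 0.2]
grip_width: 0.027
grip_force: 0.0
```

arm_command(
  moves=[
    {"offset": [0,0,0],"twist": [0,0,0],"jaw": 1},
    {"offset": [0,0,0],"twist": [0,0,0],"jaw": 1},
  ],
)

```text
t: 3.22
ee_pos: [0.4999, -0.0862, 0.1112]
ee_rot: [0.0, 0.164, 0.987, -0.001]
wrist_force: [-2.2, -2.5, 5.0]
grip_width: 0.0212
grip_force: 30.0
```

```bash
cat > plan.py <<'E'
# rows about the wheel axis: python3 plan.py a0 a1 step
import sys,numpy as np
from cell import sense
from scipy.spatial.transform import Rotation as Ro
w=np.array([.545,-.0653]); R0=Ro.from_quat([.1637,.9865,0,0]).as_matrix()
s=sense(); e=s["ee_pos"]; v=e[:2]-w; print("t",s["t"],"ee",e,"angle",np.degrees(np.arctan2(v[1],v[0])),"r",np.hypot(*v),"F",s["wrist_force"],s["grip_width"],s["grip_force"])
c0=float(sys.argv[1]) # commanded angle now
p=lambda a:w+.05*np.array([np.cos(np.radians(a)),np.sin(np.radians(a))])
for k in range(1,9):
    a=c0+k*float(sys.argv[2]); d=p(a)-p(c0); o=R0.T@[*d,0]; print(a,np.round(o,4))
E
python3 plan.py -157.6 10
```

```text
t 3.225 ee [ 0.49985684 -0.08620421  0.11123835] angle -155.1528054639424 r 0.049748275086556173 F [-2.15097627 -2.47786692  4.99589217] 0.02119702825553054 30.000862441956997
-147.6 [-0.0063 -0.006   0.    ]
-137.6 [-0.0135 -0.0109  0.    ]
-127.6 [-0.0215 -0.0144  0.    ]
-117.6 [-0.03   -0.0165  0.    ]
-107.6 [-0.0387 -0.017   0.    ]
-97.6 [-0.0473 -0.0161  0.    ]
-87.6 [-0.0557 -0.0136  0.    ]
-77.6 [-0.0635 -0.0098  0.    ]
```

```bash
for a in -155 -75 5 ; do python3 plan.py $a 10|tail -8; done
```

```text
-145.0 [-0.0066 -0.0057  0.    ]
-135.0 [-0.014  -0.0102  0.    ]
-125.0 [-0.0221 -0.0134  0.    ]
-115.0 [-0.0307 -0.0151  0.    ]
-105.0 [-0.0394 -0.0153  0.    ]
-95.0 [-0.048  -0.0139  0.    ]
-85.0 [-0.0563 -0.0111  0.    ]
-75.0 [-0.0639 -0.0069  0.    ]
-65.0 [-0.0068  0.0055  0.    ]
-55.0 [-0.0125  0.012   0.    ]
-45.0 [-0.017   0.0195  0.    ]
-35.0 [-0.0202  0.0276  0.    ]
-25.0 [-0.0219  0.0362  0.    ]
-15.0 [-0.022   0.0449  0.    ]
-5.0 [-0.0207  0.0535  0.    ]
5.0 [-0.0179  0.0617  0.    ]
15.0 [0.0042 0.0076 0.    ]
25.0 [0.0097 0.0144 0.    ]
35.0 [0.0162 0.0202 0.    ]
45.0 [0.0237 0.0247 0.    ]
55.0 [0.0318 0.0278 0.    ]
65.0 [0.0404 0.0295 0.    ]
75.0 [0.0491 0.0297 0.    ]
85.0 [0.0577 0.0283 0.    ]
```

arm_command(
  moves=[
    {"offset": [-0.0066,-0.0057,0],"twist": [0,0,0],"jaw": 1},
    {"offset": [-0.014,-0.0102,0],"twist": [0,0,0],"jaw": 1},
    {"offset": [-0.0221,-0.0134,0],"twist": [0,0,0],"jaw": 1},
    {"offset": [-0.0307,-0.0151,0],"twist": [0,0,0],"jaw": 1},
    {"offset": [-0.0394,-0.0153,0],"twist": [0,0,0],"jaw": 1},
    {"offset": [-0.048,-0.0139,0],"twist": [0,0,0],"jaw": 1},
    {"offset": [-0.0563,-0.0111,0],"twist": [0,0,0],"jaw": 1},
    {"offset": [-0.0639,-0.0069,0],"twist": [0,0,0],"jaw": 1},
  ],
)

```text
t: 4.22
ee_pos: [0.5583, -0.1152, 0.1113]
ee_rot: [0.0, 0.164, 0.986, -0.002]
wrist_force: [-3.1, -8.0, 2.5]
grip_width: 0.0214
grip_force: 30.0
```

```bash
python3 plan.py -75 10|head -1; python3 - <<'E'
from cell import camera
import cv2
c=camera("scene")["color"][:,:,::-1]
cv2.imwrite("pics/s1.png",c)
E
```

```text
t 4.225 ee [ 0.55827851 -0.1151858   0.11128355] angle -75.09472033080188 r 0.05162278075941604 F [-3.10416624 -8.03905989  2.46483084] 0.021360044489036563 30.00074434094131
```

View pics/s1.png

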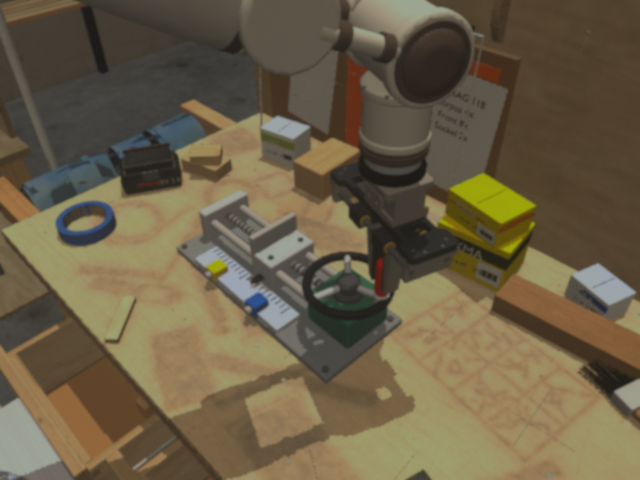

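The grip is held at about (379,278), the wheel has turned, and the pointer at (256,278) has moved towards the blue clip. I'll continue.

arm_command(
  moves=[
    {"offset": [-0.0068,0.006,0],"twist": [0,0,0],"jaw": 1},
    {"offset": [-0.0122,0.0128,0],"twist": [0,0,0],"jaw": 1},
    {"offset": [-0.0168,0.0203,0],"twist": [0,0,0],"jaw": 1},
    {"offset": [-0.02,0.0284,0],"twist": [0,0,0],"jaw": 1},
    {"offset": [-0.0217,0.037,0],"twist": [0,0,0],"jaw": 1},
    {"offset": [-0.0218,0.0457,0],"twist": [0,0,0],"jaw": 1},
    {"offset": [-0.0205,0.0543,0],"twist": [0,0,0],"jaw": 1},
    {"offset": [-0.0177,0.0625,0],"twist": [0,0,0],"jaw": 1},
  ],
)

```text
t: 5.28
ee_pos: [0.5954, -0.0596, 0.1112]
ee_rot: [0.001, 0.164, 0.986, -0.001]
wrist_force: [-1.9, -5.4, 5.8]
grip_width: 0.0213
grip_force: 30.0
```

arm_command(
  moves=[
    {"offset": [0.0042,0.0076,0],"twist": [0,0,0],"jaw": 1},
    {"offset": [0.0097,0.0144,0],"twist": [0,0,0],"jaw": 1},
    {"offset": [0.0162,0.0202,0],"twist": [0,0,0],"jaw": 1},
    {"offset": [0.0237,0.0247,0],"twist": [0,0,0],"jaw": 1},
    {"offset": [0.0318,0.0278,0],"twist": [0,0,0],"jaw": 1},
    {"offset": [0.0404,0.0295,0],"twist": [0,0,0],"jaw": 1},
    {"offset": [0.0491,0.0297,0],"twist": [0,0,0],"jaw": 1},
    {"offset": [0.0577,0.0283,0],"twist": [0,0,0],"jaw": 1},
  ],
)

```text
t: 6.28
ee_pos: [0.5503, -0.0167, 0.1113]
ee_rot: [0.002, 0.164, 0.987, -0.003]
wrist_force: [3.5, -15.7, 0.5]
grip_width: 0.0213
grip_force: 30.0
```

```bash
python3 plan.py 85 8; python3 - <<'E'
from cell import camera
import cv2,numpy as np
for n in("top","scene"):
    d=camera(n);np.savez(n+"2.npz",**d)
c=d["color"][:,:,::-1]
cv2.imwrite("pics/s2.png",cv2.resize(c[220:370,180:400],None,fx=3.6,fy=3.6,interpolation=cv2.INTER_CUBIC))
E
```

```text
t 6.275 ee [ 0.55030246 -0.0166765   0.11127092] angle 83.7764122071762 r 0.04891176126810326 F [  3.51517926 -15.70654313   0.46498111] 0.021313686776459884 30.000876509584486
93.0 [ 0.0066 -0.0021  0.    ]
101.0 [ 0.0129 -0.0052  0.    ]
109.0 [ 0.0187 -0.0091  0.    ]
117.0 [ 0.0239 -0.0137  0.    ]
125.0 [ 0.0284 -0.019   0.    ]
133.0 [ 0.0321 -0.025   0.    ]
141.0 [ 0.035  -0.0313  0.    ]
149.0 [ 0.0369 -0.038   0.    ]
```

View pics/s2.png

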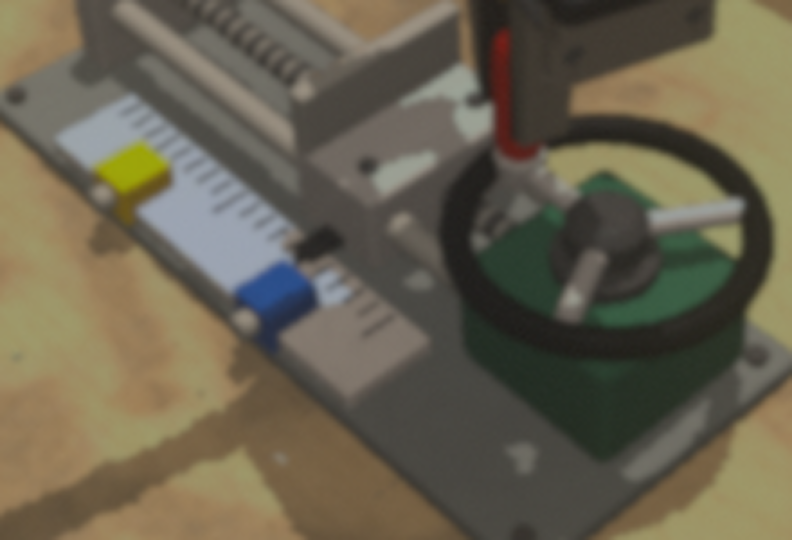

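The pointer tip is at crop (300,248), still short of the blue clip, whose top is at about (278,288). The steady -y force suggests the true axis lies about 2 mm further in -y. I'll shift for that and go on to about 137°.

arm_command(
  moves=[
    {"offset": [0.006,-0.004,0],"twist": [0,0,0],"jaw": 1},
    {"offset": [0.0123,-0.0071,0],"twist": [0,0,0],"jaw": 1},
    {"offset": [0.0181,-0.011,0],"twist": [0,0,0],"jaw": 1},
    {"offset": [0.0233,-0.0156,0],"twist": [0,0,0],"jaw": 1},
    {"offset": [0.0278,-0.021,0],"twist": [0,0,0],"jaw": 1},
    {"offset": [0.0315,-0.027,0],"twist": [0,0,0],"jaw": 1},
    {"offset": [0.033,-0.03,0],"twist": [0,0,0],"jaw": 1},
    {"offset": [0.033,-0.03,0],"twist": [0,0,0],"jaw": 1},
  ],
)

```text
t: 7.38
ee_pos: [0.5104, -0.0313, 0.1113]
ee_rot: [0.003, 0.164, 0.986, 0.0]
wrist_force: [6.2, -3.6, 0.5]
grip_width: 0.021
grip_force: 30.0
```

```bash
python3 plan.py 137 3; python3 - <<'E'
from cell import camera
import cv2,numpy as np
o=[]
for n,(y,x) in(("top",(278,250)),("scene",(265,220))):
    d=camera(n);np.savez(n+"3.npz",**d)
    o.append(cv2.resize(d["color"][y:y+50,x:x+90,::-1],None,fx=7,fy=5.8 if 0 else 5.8 if 0 else 5.8) if 0 else cv2.resize(d["color"][y:y+50,x:x+100,::-1],None,fx=6,fy=6,interpolation=cv2.INTER_CUBIC))
cv2.imwrite("pics/f3.png",np.vstack(o))
E
```

```text
t 7.375 ee [ 0.51043742 -0.03133733  0.11126754] angle 135.50158656993227 r 0.04845652873995432 F [ 6.17818663 -3.6178313   0.50844259] 0.02104805917292424 30.000778357498348
140.0 [ 0.001  -0.0024  0.    ]
143.0 [ 0.0019 -0.0049  0.    ]
146.0 [ 0.0026 -0.0074  0.    ]
149.0 [ 0.0033 -0.0099  0.    ]
152.0 [ 0.0037 -0.0125  0.    ]
155.0 [ 0.0041 -0.0151  0.    ]
158.0 [ 0.0043 -0.0177  0.    ]
161.0 [ 0.0044 -0.0203  0.    ]
```

View pics/f3.png

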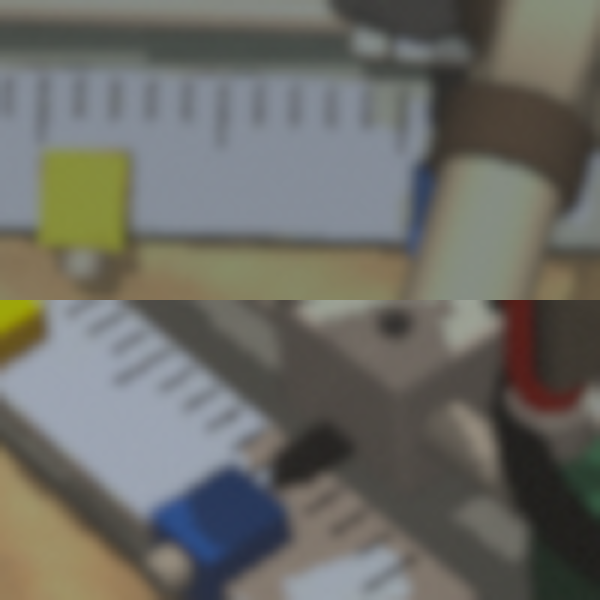

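The top view is blocked by the arm. In the scene crop the tip is at about (274,482) and the clip's top face is centred near (222,518).

```bash
python3 - <<'E'
import numpy as np
from h import *
d=np.array([.02452,.9997,0])
def load(n): return dict(np.load(n))
c=load("scene3.npz")
S=lambda x,y,z:px2w(c,220+(x+.5)/6-.5,265+(y+.5)/6-.5,z)
p=S(274,182,.027);b=S(222,218,.032)
print(p,b,(b-p)@d,"top clip in crop",(w2px(c,[.466,.0427,.032])-[220,265])*6)
# initial pose in scene0 with s2 crop consistency
s2=load("scene2.npz");q=px2w(s2,180+300/3.6-.4,220+248/3.6-.4,.027);print("s2 tip",q,"moved since",(p-q)@d)
E
```

```text
[0.48492453 0.04747104 0.027     ] [0.46510158 0.04340612 0.032     ] -0.0045497587069443565 top clip in crop [224.16513935 215.06496303]
s2 tip [0.49126541 0.06022076 0.027     ] moved since -0.012901375490651294
```

arm_command(
  moves=[
    {"offset": [0.001,-0.0024,0],"twist": [0,0,0],"jaw": 1},
    {"offset": [0.0019,-0.0049,0],"twist": [0,0,0],"jaw": 1},
    {"offset": [0.0026,-0.0074,0],"twist": [0,0,0],"jaw": 1},
    {"offset": [0.0028,-0.0085,0],"twist": [0,0,0],"jaw": 1},
    {"offset": [0.0028,-0.0085,0],"twist": [0,0,0],"jaw": 1},
    {"offset": [0.0028,-0.0085,0],"twist": [0,0,0],"jaw": -0.2},
    {"offset": [0.0028,-0.0085,0],"twist": [0,0,0],"jaw": -0.2},
    {"offset": [0.0028,-0.0085,0],"twist": [0,0,0],"jaw": -0.2},
  ],
)

```text
t: 8.48
ee_pos: [0.5024, -0.0381, 0.11]
ee_rot: [-0.001, 0.164, 0.987, 0.0]
wrist_force: [-0.8, 0.1, 0.2]
grip_width: 0.0493
grip_force: 0.0
```

arm_command(
  moves=[
    {"offset": [0,0,-0.05],"twist": [0,0,0],"jaw": -0.2},
    {"offset": [0,0,-0.1],"twist": [0,0,0],"jaw": -0.2},
    {"offset": [0,-0.06,-0.1],"twist": [0,0,0],"jaw": -0.2},
    {"offset": [0,-0.12,-0.1],"twist": [0,0,0],"jaw": -0.2},
    {"offset": [0,-0.18,-0.1],"twist": [0,0,0],"jaw": -0.2},
    {"offset": [0,-0.2,-0.1],"twist": [0,0,0],"jaw": -0.2},
    {"offset": [0,-0.2,-0.1],"twist": [0,0,0],"jaw": -0.2},
  ],
)

```text
t: 9.35
ee_pos: [0.4379, -0.2287, 0.2103]
ee_rot: [-0.0, 0.165, 0.986, 0.0]
wrist_force: [-0.2, -0.5, -0.4]
grip_width: 0.0552
grip_force: 0.0
```

```bash
python3 - <<'E'
from cell import camera
import cv2,numpy as np
d=camera("top");np.savez("top4.npz",**d);c=d["color"][:,:,::-1]
a=cv2.resize(c[285:325,300:360],None,fx=8,fy=8,interpolation=cv2.INTER_CUBIC)
b=cv2.resize(c[220:310,350:445],None,fx=3,fy=3,interpolation=cv2.INTER_CUBIC)
o=np.zeros((590,480,3),np.uint8);o[:320]=a;o[320:,:285]=b
cv2.imwrite("pics/f4.png",o)
E
```

```text
(no output)
```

View pics/f4.png

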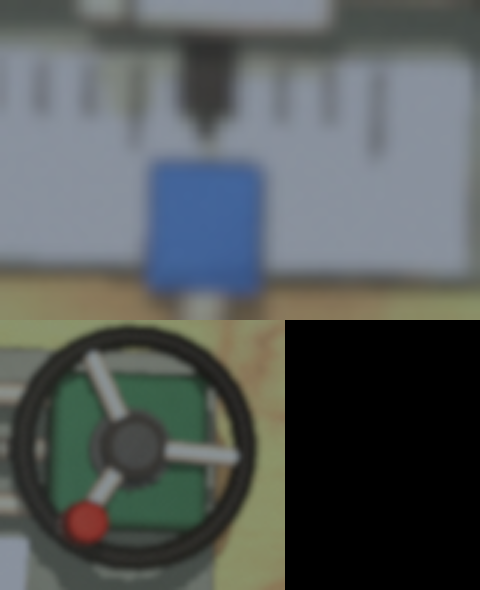

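The pointer tip at (206,140) stands almost exactly over the clip's centreline, which runs from (208,163) to (205,291). I'll compute the residual with the calibration.

```bash
python3 - <<'E'
import numpy as np,cv2
from h import *
c=dict(np.load("top4.npz")); d=np.array([.02452,.9997,0])
I=c["color"].astype(float)
P=lambda u,v,z:px2w(c,u,v,z)
w=np.clip(I[:,:,2]-I[:,:,0]-25,0,60); w[:300]=0;w[326:]=0;w[:,:310]=0;w[:,345:]=0
V,U=np.mgrid[:480,:640]; cu,cv_=(w*U).sum()/w.sum(),(w*V).sum()/w.sum()
for v in range(290,303):
    k=np.clip(140-I[v,318:334].mean(1),0,None) ; print(v,round((k*np.arange(318,334)).sum()/max(k.sum(),1e-6),2),round(k.sum()))
print("clip",cu,cv_)
for x,y in((206,140),(207,120)):
    u,v=300+(x+.5)/8-.5,285+(y+.5)/8-.5
    for z in(.026,.032): print(u,v,"remaining dy mm",1e3*(P(cu,cv_,z)-P(u,v,.027))@d)
E
```

```text
290 325.54 1158
291 325.73 1042
292 325.82 858
293 325.6 732
294 325.33 662
295 325.1 607
296 325.06 586
297 325.09 573
298 325.22 526
299 325.31 402
300 325.33 251
301 325.32 151
302 325.38 80
clip 325.1416773094934 312.67109408258835
325.3125 302.0625 remaining dy mm -0.1746895393620866
325.3125 302.0625 remaining dy mm -0.22915705110904033
325.4375 299.5625 remaining dy mm -0.07821192503518636
325.4375 299.5625 remaining dy mm -0.13267943678214003
```

```bash
python3 -c "
from cell import sign_off; print(sign_off())"
```

```text
the job is handed in; nothing more can be done
None
```

The handwheel was turned counterclockwise by its grip until the pointer stood at the middle of the blue clip (about 0.2 mm off by the top camera). The grip was then released, the arm moved clear, and the job was handed in at about 9.4 s.

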